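Open the sample carousel at the blue-capped jar

ROBOT

A 6-joint arm with a two-finger parallel gripper is mounted at the origin on a cart in front of the work surface, level with it; the furniture and walls round the work are solid. World frame = base frame: x ahead of the robot, y to its left, z up, the work surface at z = 0. Lengths are in m, angles in degrees, forces in N, time in s.
With the tool pointing down it reaches from about 0.3 to 0.75 m from the base axis. Payload 8.5 kg.
Tool frame: the origin (TCP) lies on the centre line of the jaws, within the pads' length; the fingertips stand 19 mm ahead of it and the grasp point (between the pads) is the TCP; z points along the fingers, x is the direction in which the jaws open and shut, and the axes are right-handed (so a half turn about z gives the same grasp; the last joint's range is limited). The gripper opens to 85 mm and grips with 20 to 120 N. Pads are 22 mm wide; open, the fingers measure 114 mm over their backs; the gripper's body (76 mm by 85 mm) begins 54 mm behind the grasp point. The pads swing forward as they close: fully open they stand 13 mm farther back than shut.
Start: joints at [54.185, 21.807, 74.336, -0, 83.858, -12.336], TCP at [0.219, 0.504, 0.25] pointing down, gripper open.
Joint ranges: [-178.18, 178.18], [-50.72, 133.34], [12.68, 142.11], [-81.47, 261.47], [9.98, 163.14], [-165.26, 165.26]. Speed limits (degrees/s): [136.94, 136.94, 180, 180, 180, 180].

INTERFACE

Orientations are given as a 3x3 rotation matrix whose columns are the frame's x, y, z axes.
In Python, from rig import env, cams, order gives the robot as it stands.
- The arm moves only by the tool step_arm, never from a script. Its argument "steps" is a list of rows, each an object with "xyz": the shift along the tool's x, y, z normalised to -1 to 1, where 1 is 0.04 m, a list of three; "turn": the turn, a rotation vector about the tool's x, y, z normalised to -1 to 1, where 1 is 0.08 rad, a list of three; "gripper": the gripper command: -1 is shut, 1 is fully open, values between are in proportion. A call has 1 to 20 rows; each row shifts and turns the commanded pose from where the row before left it, along the tool's axes as they then stand; what a row does not reach is not made up. A row lasts 1/12 s, in which the tool goes at most 41.7 mm and 7.16 degrees, less where a joint would pass 70% of its speed; a pose out of reach is approached as far as the arm can. A call with a number of a shift or a turn outside -1 to 1 is refused whole. A call with a gripper value outside its range is refused whole. The fingers move at their own pace and stop on an object; "squeeze" is the grip in N (left out, the last holds). Time passes only in rows, so rows that do not move let the fingers close. It gives the time, the measured TCP pose, the force and the opening at its end, in the units of the state.
- env.observe(): the state, without advancing time (a new reading comes with each control period).
- cams.get_image(name): name is "scene" or "top"; returns (picture, depth): 420x560x3 uint8, red, green, blue; 420x560 float32, m along the optical axis (not along the pixel's ray), 0 where there is no reading.
- cams.camera_info(name): a dict with "fx", "fy", "cx", "cy" (pixels), "k1" (the pictures are not rectified: a ray, as slopes to the right and down, at radius r is drawn at 1 + k1 r^2 times it, then the intrinsics apply), "extrinsics" (4x4, takes a point from camera to world coordinates). Camera axes: x right, y down, z forward; pixel columns grow to the right and rows downward; lengths in m; the calibration is good to about 2 mm. A picture is of the moment at which its call begins. camera_info takes no time and is no camera call.
- order.close_job(): hands the job in, once; it reports no verdict.
The state is a dict: "time_s": time; "q": joint angles; "qvel": joint speeds; "joint_efforts": joint torques, N m; "position": TCP position; "tool_rot": TCP orientation; "ft_force": force on the tool from outside, world axes, zero at the start; "wrist_torque": the same for the moment, N m; "grip_width": finger opening in m.
Only numpy, scipy, OpenCV 4.12 (cv2) and the standard library are available. Lean on these libraries where they do the work, as an engineer would, in place of code of your own. Each camera call takes 0.05 s, during which the arm holds its last target. There are 200 camera calls.

TASK

The sample carousel's clear cover is clamped by the black T-knob at its centre, and nobody remembers whether that knob has a right- or a left-hand thread: try it, and back it off the way that gives until the cover comes up free. Then turn the cover by its post until its opening stands over the compartment with the blue-capped jar, and clamp it there again by turning the knob fully home, without disturbing the dropper bottle, the beaker and the timer on the bench.

Things in the scene. Friction and masses are not known exactly. Their poses are not given: they have to be found in the camera images.
- carousel: round white sample drum, 222 mm across, fixed to the bench on a grey plinth; origin at the centre of its underside, at bench height, z up. Six equal compartments, floors 40 mm above the bench, centres 64.5 mm from the axis, one every 60 degrees from the drum's x axis. The steel ring on its rim (top at 104 mm) has a notch at the middle of each compartment. The compartment at +x is empty.
- knob_grip (a point): middle of the bar of the black T-knob on the drum's axis. Bar 66 mm long (this frame's x; white line at its +x end), 16 mm thick (y), 37 mm high; this point is 12 mm below its top, 24 mm above the knob's steel flange (48 mm across), 145 mm above the bench when the knob is home. Fully home, as at the start, the bar's x lies along the drum's x.
- knob_foot (a point): underside of the T-knob's flange, on the axis. From home the knob turns only one way, clockwise or anticlockwise (it differs and cannot be seen), by 1.3 rad to its outer stop, against 0.25 N m, and stays where left; the other way it does not give. It lifts itself and the cover: 6 mm per rad, 7.8 mm at the outer stop.
- opening (a point): centre of the opening in the clear cover (222 mm across, 5 mm thick, underside 104 mm above the bench when clamped), on its underside. The opening is a slot edged in orange, 57 mm radially, about 55 mm across, 64.5 mm from the axis; this frame's x points outward. At the start it stands over the empty compartment.
- post_grip (a point): on the axis of the upright black post on the cover, 18 mm across (22 mm at its head), 49 mm high, 84 mm from the drum's axis, opposite the opening; this point is 28 mm above the cover's top, 21 mm below the post's top. Once lifted free, the cover turns either way without end against about 0.06 N m.
- index_pin_tip (a point): tip of the 7 mm pin under the cover's rim, beyond the post, 101 mm from the drum's axis. Clamped, it stands 5 mm deep in a 9 mm notch of the ring, so the cover cannot turn; it must rise 5 mm to clear the ring, and goes down only where a notch is (its round tip finds it from about 3 mm off), which centres the opening over a compartment.
- blue_jar: small clear jar with a blue screw cap, 52 mm across, 60 mm high, standing in a compartment under the cover; origin at the centre of its underside
- dropper: small amber dropper bottle with black cap, 38 mm across, 85 mm high, standing on the bench; origin under its centre; to be left alone
- beaker: empty glass beaker, 72 mm across, 88 mm high, on the bench; origin under its centre; to be left alone
- bench_timer: cream square timer, 71 x 71 x 20 mm, lying on the bench; origin under its centre; to be left alone

How it is judged:
By the outcome, as a careful person would: the job done as asked, in the order asked, and still so for the second after the job is handed in, with the robot touching nothing.
It also fails if it takes over 72 s, if anything falls off the work surface, if the arm or the gripper's body presses on something with over 40 N, if the wrist force passes 120 N, or if a joint passes its speed limit or range.

## Working session

There is one attempt and no reset: what is moved stays moved. The work goes in short steps, Python scripts to look and compute and a tool call to move; the robot and the scene stay as the last step left them, time stands still between calls to the robot, and variables do not carry over. Pictures are saved under pics/ and viewed, about 8 in all and at most 12, crops included, and the job is handed in when it is done.

Besides the shell and the picture viewer there is one more tool, called after "Call:" as a command line: name --argument value ..., lists and objects as JSON in quotes. step_arm: Moves the arm, as the interface text tells. Scaled input: -1 to 1 covers 0.04 m each way for a shift and 0.08 rad each way for a turn. Its arguments: {"type":"object","properties":{"steps":{"type":"array"},"squeeze":{"type":"number"}},"required":["steps"]}

```bash
mkdir -p pics; ls; cat > h.py <<'E'
import numpy as np, cv2
from rig import env, cams, order
def snap(n,f):
    im,d=cams.get_image(n); cv2.imwrite(f'pics/{f}.png',im[:,:,::-1]); np.save(f'pics/{f}.npy',d); return im,d
def ray(n,u,v):
    c=cams.camera_info(n); x=(u-c['cx'])/c['fx']; y=(v-c['cy'])/c['fy']; a,b=x,y
    for _ in range(20):
        s=1+c['k1']*(a*a+b*b); a,b=x/s,y/s
    T=np.array(c['extrinsics']); return T[:3,3], T[:3,:3]@np.array([a,b,1.])
def onz(n,u,v,z):
    o,r=ray(n,u,v); return o+r*(z-o[2])/r[2]
def dep(n,u,v,d):
    o,r=ray(n,u,v); return o+r*d
def proj(n,p):
    c=cams.camera_info(n); T=np.array(c['extrinsics']); q=T[:3,:3].T@(np.array(p)-T[:3,3]); a,b=q[0]/q[2],q[1]/q[2]; s=1+c['k1']*(a*a+b*b)
    return c['fx']*a*s+c['cx'], c['fy']*b*s+c['cy']
E
python3 - <<'E'
from h import *
for n in('top','scene'):
    snap(n,n+'0'); print(n,cams.camera_info(n))
print(env.observe())
E
```

```text
pics
top {'fx': 541.6005336072035, 'fy': 541.6005336072035, 'cx': 275.87996168178734, 'cy': 206.2708333152622, 'k1': -0.13725775450455793, 'extrinsics': array([[ 1.74952829e-02, -9.89475633e-01,  1.43638039e-01,
         3.57139518e-01],
       [-9.99843292e-01, -1.77021043e-02, -1.61932009e-04,
         3.27756450e-02],
       [ 2.70292332e-03, -1.43612697e-01, -9.89630278e-01,
         1.37591965e+00],
       [ 0.00000000e+00,  0.00000000e+00,  0.00000000e+00,
         1.00000000e+00]])}
scene {'fx': 462.24101121037404, 'fy': 462.24101121037404, 'cx': 278.7344094013687, 'cy': 214.0189811339676, 'k1': -0.13996144563361662, 'extrinsics': array([[ 0.87235829, -0.29835398,  0.38726724,  0.0692593 ],
       [-0.48886264, -0.52901771,  0.69365235, -0.84448536],
       [-0.00208271, -0.79443386, -0.6073471 ,  0.90911612],
       [ 0.        ,  0.        ,  0.        ,  1.        ]])}
{'time_s': 0.1, 'q': array([ 5.41863208e+01,  2.18380090e+01,  7.43774635e+01,  3.15729623e-04,
        8.38578159e+01, -1.23352525e+01]), 'qvel': array([-0.13839277, -0.15951805, -0.12958218,  0.09527287,  0.0210625 ,
        0.05651951]), 'joint_efforts': array([ 4.33822817e-03, -4.49219191e+01, -2.31656832e+01, -8.95560515e-05,
        3.68071458e-03, -5.85091084e-05]), 'position': array([0.21898473, 0.50428207, 0.24978261]), 'tool_rot': array([[ 3.98403819e-01,  9.17209807e-01, -7.52923951e-04],
       [ 9.17209267e-01, -3.98404433e-01, -1.03406644e-03],
       [-1.24842412e-03, -2.78612806e-04, -9.99999182e-01]]), 'ft_force': array([ 0.0857476 , -0.64905861,  0.33856466]), 'wrist_torque': array([-0.02310074,  0.01079946,  0.04613611]), 'grip_width': 0.08553329532323943}
```

View pics/top0.png

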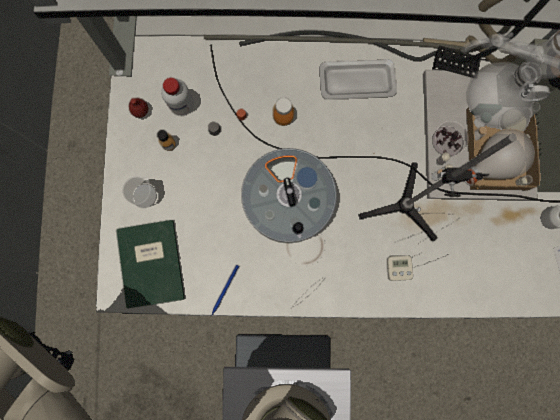

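View pics/scene0.png

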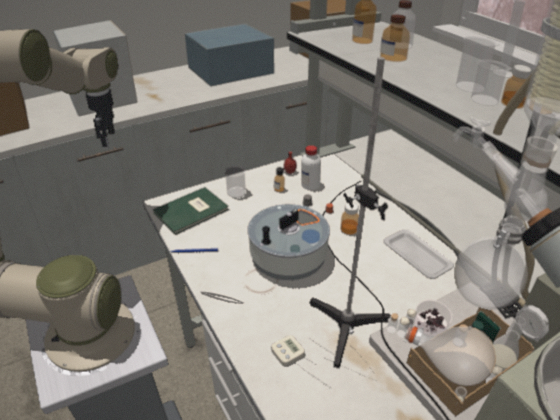

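The top view shows the drum near (290,195), the opening up at (282,168), the post at (298,228) and the blue jar at about (307,177). The retort stand is on the right at (405,205). I'll zoom in to measure.

```bash
python3 - <<'E'
from h import *
im=cv2.imread('pics/top0.png'); d=np.load('pics/top0.npy')
cv2.imwrite('pics/crop0.png',cv2.resize(im[140:250,235:345],None,fx=5.4,fy=5.4,interpolation=cv2.INTER_CUBIC))
P=np.array([[dep('top',u,v,d[v,u]) if d[v,u]>0 else [0,0,-1] for u in range(235,345)] for v in range(140,250)])
Z=P[...,2]
# cover/ring level
m=(Z>.098)&(Z<.116); q=P[m]
print(m.sum(), np.percentile(Z[m],[10,50,90]))
(c,r)=cv2.minEnclosingCircle(q[:,:2].astype(np.float32)); print('enc',c,r)
k=P[(Z>.145)&(Z<.17)]; print('high',len(k)); 
for p in k[:, :3][::6]: print(p.round(4))
for a in [(290,195),(307,177),(298,228),(280,170),(314,203)]: print(a,P[a[1]-140,a[0]-235].round(4))
E
```

```text
Traceback (most recent call last):
  File "h.py", line 13, in dep
    o,r=ray(n,u,v); return o+r*d
        ~~~^^^^^^^
  File "h.py", line 6, in ray
    c=cams.camera_info(n); x=(u-c['cx'])/c['fx']; y=(v-c['cy'])/c['fy']; a,b=x,y
ValueError: time passes only in moves, steps and waits
```

View pics/crop0.png

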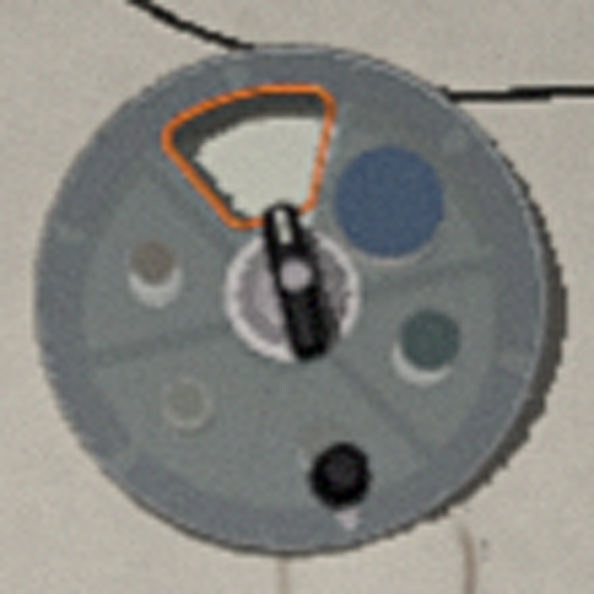

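```bash
sed -i 's/c=cams.camera_info(n)/c=CI[n]/; /^from rig/a CI={n:cams.camera_info(n) for n in("top","scene")}' h.py; cat > m.py <<'E'
from h import *
im=cv2.imread('pics/top0.png'); d=np.load('pics/top0.npy')
P=np.array([[dep('top',u,v,d[v,u]) if d[v,u]>0 else [0,0,-1] for u in range(235,345)] for v in range(140,250)])
Z=P[...,2]
m=(Z>.098)&(Z<.116); q=P[m]
print(m.sum(), np.percentile(Z[m],[10,50,90]))
(c,r)=cv2.minEnclosingCircle(q[:,:2].astype(np.float32)); print('enc',c,r)
k=P[(Z>.13)&(Z<.17)]; k=k[np.hypot(*(k[:,:2]-c).T)<.05]; print('bar',len(k),np.median(k[:,2]),cv2.minAreaRect(k[:,:2].astype(np.float32)))
k=P[(Z>.13)&(Z<.17)]; k=k[np.hypot(*(k[:,:2]-c).T)>.06]; print('post',len(k),np.median(k,axis=0))
# crop pixels -> world
f=lambda x,y,z:onz('top',235+x/5.4-.4,140+y/5.4-.4,z)
print('bar ends',f(282,206,.157),f(312,358,.157)); print('post top',f(342,470,.158)); print('jar',f(389,201,.1))
# circle from image outline of cover top, z=.109
for x,y in [(36,290),(548,290),(290,45),(290,552)]: print(f(x,y,.107))
# orange edges
H=cv2.cvtColor(im,cv2.COLOR_BGR2HSV)[140:250,235:345]; o=(H[...,0]<16)&(H[...,1]>140)&(H[...,2]>120)
v,u=np.nonzero(o); w=np.array([onz('top',a+235,b+140,.109)[:2] for a,b in zip(u,v)]); (cc,rr)=cv2.minEnclosingCircle(w.astype(np.float32));print('opening',len(w),w.mean(0),cc)
b=(H[...,0]>100)&(H[...,0]<125)&(H[...,1]>90); v,u=np.nonzero(b); w=np.array([onz('top',a+235,b_+140,.1)[:2] for a,b_ in zip(u,v)]); print('blue',len(w),np.median(w,0))
E
python3 m.py
```

```text
6116 [0.10485636 0.10816943 0.1115724 ]
enc (0.5710650682449341, 0.003395977895706892) 0.11421295255422592
bar 214 0.1552386961481882 ((0.5707493424415588, 0.0037302374839782715), (0.06680621951818466, 0.01613761857151985), 15.23857307434082)
post 71 [ 0.4896706  -0.01832491  0.15622419]
bar ends [0.60057845 0.0086476  0.157     ] [ 0.53558948 -0.0049334   0.157     ]
post top [ 0.48827745 -0.01809643  0.158     ]
jar [ 0.61511401 -0.04004604  0.1       ]
[0.57098151 0.11536965 0.107     ]
[ 0.57506748 -0.11018505  0.107     ]
[0.68385247 0.00512504 0.107     ]
[0.45754271 0.00194146 0.107     ]
opening 101 [0.63791059 0.0256475 ] (0.6398227214813232, 0.020994866266846657)
blue 90 [ 0.61496939 -0.03606008]
```

Drum centre is about (0.5705, 0.0035) with yaw of about 14.8°. The jar is one compartment clockwise, so the cover has to turn −60°. I'll move above the knob first.

Call:
step_arm --steps '[{"xyz": [-0.4,0.6525,0],"turn": [0,0,0],"gripper": 1},{"xyz": [-0.4,0.6525,0],"turn": [0,0,0],"gripper": 1},{"xyz": [-0.4,0.6525,0],"turn": [0,0,0],"gripper": 1},{"xyz": [-0.4,0.6525,0],"turn": [0,0,0],"gripper": 1},{"xyz": [-0.4,0.6525,0],"turn": [0,0,0],"gripper": 1},{"xyz": [-0.4,0.6525,0],"turn": [0,0,0],"gripper": 1},{"xyz": [-0.4,0.6525,0],"turn": [0,0,0],"gripper": 1},{"xyz": [-0.4,0.6525,0],"turn": [0,0,0],"gripper": 1},{"xyz": [-0.4,0.6525,0],"turn": [0,0,0],"gripper": 1},{"xyz": [-0.4,0.6525,0],"turn": [0,0,0],"gripper": 1},{"xyz": [-0.4,0.6525,0],"turn": [0,0,0],"gripper": 1},{"xyz": [-0.4,0.6525,0],"turn": [0,0,0],"gripper": 1},{"xyz": [-0.4,0.6525,0],"turn": [0,0,0],"gripper": 1},{"xyz": [-0.4,0.6525,0],"turn": [0,0,0],"gripper": 1},{"xyz": [-0.4,0.6525,0],"turn": [0,0,0],"gripper": 1},{"xyz": [-0.4,0.6525,0],"turn": [0,0,0],"gripper": 1},{"xyz": [-0.4,0.6525,0],"turn": [0,0,0],"gripper": 1},{"xyz": [-0.4,0.6525,0],"turn": [0,0,0],"gripper": 1},{"xyz": [-0.4,0.6525,0],"turn": [0,0,0],"gripper": 1},{"xyz": [-0.4,0.6525,0],"turn": [0,0,0],"gripper": 1}]'

```text
time_s: 1.77
position: [0.5709, 0.0016, 0.2499]
tool_rot: [[0.399, 0.917, -0.001], [0.917, -0.399, 0.0], [-0.0, -0.001, -1.0]]
ft_force: [-0.4, 0.5, 0.0]
grip_width: 0.0855
```

Call:
step_arm --steps '[{"xyz": [0,0,0],"turn": [0,0,1],"gripper": 1},{"xyz": [0,0,0],"turn": [0,0,1],"gripper": 1},{"xyz": [0,0,0],"turn": [0,0,1],"gripper": 1},{"xyz": [0,0,0],"turn": [0,0,1],"gripper": 1},{"xyz": [0,0,0],"turn": [0,0,1],"gripper": 1},{"xyz": [0,0,0],"turn": [0,0,1],"gripper": 1},{"xyz": [0,0,0],"turn": [0,0,1],"gripper": 1},{"xyz": [0,0,0],"turn": [0,0,1],"gripper": 1},{"xyz": [0,0,0],"turn": [0,0,1],"gripper": 1},{"xyz": [0,0,0],"turn": [0,0,1],"gripper": 1},{"xyz": [0,0,0],"turn": [0,0,1],"gripper": 1},{"xyz": [0,0,0],"turn": [0,0,1],"gripper": 1},{"xyz": [0,0,0],"turn": [0,0,1],"gripper": 1},{"xyz": [0,0,0],"turn": [0,0,1],"gripper": 1},{"xyz": [0,0,0],"turn": [0,0,1],"gripper": 1},{"xyz": [0,0,0],"turn": [0,0,1],"gripper": 1}]'

```text
time_s: 3.1
position: [0.5703, 0.003, 0.2499]
tool_rot: [[0.992, -0.123, -0.001], [-0.123, -0.992, 0.0], [-0.001, -0.0, -1.0]]
ft_force: [-0.3, 0.6, -0.5]
grip_width: 0.0856
```

Call:
step_arm --steps '[{"xyz": [0,0,0],"turn": [0,0,1],"gripper": 1},{"xyz": [0,0,0],"turn": [0,0,1],"gripper": 1},{"xyz": [0,0,0],"turn": [0,0,1],"gripper": 1},{"xyz": [0,0,0],"turn": [0,0,1],"gripper": 1},{"xyz": [0,0,0],"turn": [0,0,1],"gripper": 1},{"xyz": [0,0,0],"turn": [0,0,1],"gripper": 1},{"xyz": [0,0,0],"turn": [0,0,1],"gripper": 1},{"xyz": [0,0,0],"turn": [0,0,1],"gripper": 1},{"xyz": [0,0,0],"turn": [0,0,1],"gripper": 1},{"xyz": [0,0,0],"turn": [0,0,1],"gripper": 1},{"xyz": [0,0,0],"turn": [0,0,1],"gripper": 1},{"xyz": [0,0,0],"turn": [0,0,1],"gripper": 1},{"xyz": [0,0,0],"turn": [0,0,1],"gripper": 1},{"xyz": [0,0,0],"turn": [0,0,1],"gripper": 1},{"xyz": [0,0,0],"turn": [0,0,0.9],"gripper": 1},{"xyz": [0,0,0],"turn": [0,0,0],"gripper": 1},{"xyz": [0,0,0],"turn": [0,0,0],"gripper": 1}]'

```text
time_s: 4.52
position: [0.5703, 0.003, 0.25]
tool_rot: [[0.259, -0.966, -0.001], [-0.966, -0.259, 0.0], [-0.0, 0.001, -1.0]]
ft_force: [0.0, -0.3, 0.5]
grip_width: 0.0856
```

Call:
step_arm --steps '[{"xyz": [0,0,0.5],"turn": [0,0,0],"gripper": 1},{"xyz": [0,0,0.5],"turn": [0,0,0],"gripper": 1},{"xyz": [0,0,0.5],"turn": [0,0,0],"gripper": 1},{"xyz": [0,0,0.5],"turn": [0,0,0],"gripper": 1},{"xyz": [0,0,0.3],"turn": [0,0,0],"gripper": 1},{"xyz": [0,0,0.3],"turn": [0,0,0],"gripper": 1},{"xyz": [0,0,0],"turn": [0,0,0],"gripper": 1}]'

```text
time_s: 5.1
position: [0.5694, 0.0032, 0.144]
tool_rot: [[0.259, -0.966, -0.005], [-0.966, -0.259, 0.001], [-0.002, 0.004, -1.0]]
ft_force: [-0.2, -0.4, -0.5]
grip_width: 0.0854
```

Call:
step_arm --steps '[{"xyz": [0,0,0],"turn": [0,0,0],"gripper": -1},{"xyz": [0,0,0],"turn": [0,0,0],"gripper": -1},{"xyz": [0,0,0],"turn": [0,0,0],"gripper": -1},{"xyz": [0,0,0],"turn": [0,0,0],"gripper": -1},{"xyz": [0,0,0],"turn": [0,0,0],"gripper": -1},{"xyz": [0,0,0],"turn": [0,0,0],"gripper": -1},{"xyz": [0,0,0],"turn": [0,0,0],"gripper": -1},{"xyz": [0,0,0],"turn": [0,0,0],"gripper": -1},{"xyz": [0,0,0],"turn": [0,0,0],"gripper": -1},{"xyz": [0,0,0],"turn": [0,0,0],"gripper": -1}]' --squeeze 60

```text
time_s: 5.93
position: [0.5704, 0.0034, 0.1469]
tool_rot: [[0.257, -0.966, 0.001], [-0.966, -0.257, 0.001], [-0.0, -0.001, -1.0]]
ft_force: [-2.0, 3.4, 5.4]
grip_width: 0.015
```

```bash
cat > s.py <<'E'
from h import *
o=env.observe(); R=o['tool_rot']; print('t',round(o['time_s'],2),'p',o['position'].round(4),'yaw',np.degrees(np.arctan2(R[1,0],R[0,0])).round(2),'F',o['ft_force'].round(1),'M',o['wrist_torque'].round(2),'w',round(o['grip_width'],4),'q6',o['q'][5].round(1))
E
python3 s.py
```

```text
t 5.93 p [0.5704 0.0034 0.1469] yaw -75.1 F [-2.   3.4  5.4] M [ 0.55  0.31 -0.  ] w 0.015 q6 63.5
```

Call:
step_arm --steps '[{"xyz": [0,0,0],"turn": [0,0,-0.5],"gripper": -1},{"xyz": [0,0,0],"turn": [0,0,-0.5],"gripper": -1},{"xyz": [0,0,0],"turn": [0,0,0],"gripper": -1}]'

```text
time_s: 6.18
position: [0.5704, 0.0036, 0.147]
tool_rot: [[0.333, -0.943, 0.001], [-0.943, -0.333, 0.001], [-0.001, -0.001, -1.0]]
ft_force: [-3.9, 7.6, 5.6]
grip_width: 0.0154
```

```bash
python3 s.py
```

```text
t 6.18 p [0.5704 0.0036 0.147 ] yaw -70.58 F [-3.9  7.6  5.6] M [-0.01  0.19 -1.76] w 0.0154 q6 59.0
```

Turning anticlockwise met −1.76 N m, far above 0.25, so it doesn't give. I'll try clockwise.

Call:
step_arm --steps '[{"xyz": [0,0,0],"turn": [0,0,0.5],"gripper": -1},{"xyz": [0,0,0],"turn": [0,0,0.5],"gripper": -1},{"xyz": [0,0,-0.01],"turn": [0,0,1],"gripper": -1},{"xyz": [0,0,-0.01],"turn": [0,0,1],"gripper": -1},{"xyz": [0,0,0],"turn": [0,0,0],"gripper": -1}]'

```text
time_s: 6.6
position: [0.5704, 0.0037, 0.1472]
tool_rot: [[0.096, -0.995, 0.0], [-0.995, -0.096, 0.001], [-0.001, -0.0, -1.0]]
ft_force: [0.5, 4.3, 1.0]
grip_width: 0.0152
```

```bash
python3 s.py
```

```text
t 6.6 p [0.5704 0.0037 0.1472] yaw -84.47 F [0.5 4.3 1. ] M [ 0.91  0.11 -0.17] w 0.0152 q6 72.9
```

It gives clockwise, so the thread is left-hand. I'll continue to the outer stop, following the lift.

Call:
step_arm --steps '[{"xyz": [0,0,-0.012],"turn": [0,0,1],"gripper": -1},{"xyz": [0,0,-0.012],"turn": [0,0,1],"gripper": -1},{"xyz": [0,0,-0.012],"turn": [0,0,1],"gripper": -1},{"xyz": [0,0,-0.012],"turn": [0,0,1],"gripper": -1},{"xyz": [0,0,-0.012],"turn": [0,0,1],"gripper": -1},{"xyz": [0,0,-0.012],"turn": [0,0,1],"gripper": -1},{"xyz": [0,0,-0.012],"turn": [0,0,1],"gripper": -1},{"xyz": [0,0,-0.012],"turn": [0,0,1],"gripper": -1},{"xyz": [0,0,-0.012],"turn": [0,0,1],"gripper": -1},{"xyz": [0,0,-0.012],"turn": [0,0,1],"gripper": -1},{"xyz": [0,0,-0.012],"turn": [0,0,1],"gripper": -1},{"xyz": [0,0,-0.012],"turn": [0,0,1],"gripper": -1},{"xyz": [0,0,-0.012],"turn": [0,0,1],"gripper": -1},{"xyz": [0,0,-0.012],"turn": [0,0,0.7],"gripper": -1},{"xyz": [0,0,0],"turn": [0,0,0],"gripper": -1}]'

```text
time_s: 7.85
position: [0.5711, 0.0055, 0.1538]
tool_rot: [[-0.84, -0.543, 0.002], [-0.543, 0.84, 0.005], [-0.004, 0.003, -1.0]]
ft_force: [5.4, 15.3, -1.0]
grip_width: 0.0151
```

```bash
python3 s.py
```

```text
t 7.85 p [0.5711 0.0055 0.1538] yaw -147.14 F [ 5.4 15.3 -1. ] M [ 2.61 -0.8  -0.07] w 0.0151 q6 135.6
```

Call:
step_arm --steps '[{"xyz": [0,0,-0.005],"turn": [0,0,0.5],"gripper": -1},{"xyz": [0,0,0],"turn": [0,0,0.3],"gripper": -1},{"xyz": [0,0,0],"turn": [0,0,0],"gripper": -1}]'

```text
time_s: 8.1
position: [0.5712, 0.0056, 0.154]
tool_rot: [[-0.872, -0.49, 0.002], [-0.49, 0.872, 0.005], [-0.004, 0.003, -1.0]]
ft_force: [5.8, 14.8, -0.8]
grip_width: 0.0149
```

```bash
python3 s.py
```

```text
t 8.1 p [0.5712 0.0056 0.154 ] yaw -150.66 F [ 5.8 14.8 -0.8] M [ 2.68 -0.92  0.57] w 0.0149 q6 139.1
```

Call:
step_arm --steps '[{"xyz": [0,0,0],"turn": [0,0,0],"gripper": -0.2},{"xyz": [0,0,0],"turn": [0,0,0],"gripper": -0.2},{"xyz": [0,0,0],"turn": [0,0,0],"gripper": -0.2},{"xyz": [0,0,0],"turn": [0,0,0],"gripper": -0.2},{"xyz": [0,0,-0.3],"turn": [0,0,0],"gripper": -0.2},{"xyz": [0,0,-0.5],"turn": [0,0,0],"gripper": -0.2},{"xyz": [0,0,-0.5],"turn": [0,0,0],"gripper": -0.2},{"xyz": [0,0,-0.5],"turn": [0,0,0],"gripper": -0.2},{"xyz": [0,0,0],"turn": [0,0,0],"gripper": -0.2},{"xyz": [0,0,0],"turn": [0,0,0],"gripper": -0.2}]'

```text
time_s: 8.93
position: [0.5706, 0.0026, 0.2268]
tool_rot: [[-0.873, -0.488, 0.002], [-0.488, 0.873, -0.001], [-0.001, -0.001, -1.0]]
ft_force: [0.3, -0.1, -0.5]
grip_width: 0.0342
```

```bash
python3 s.py; python3 - <<'E'
from h import *
im,d=snap('scene','scene1'); im=cv2.imread('pics/scene1.png')
cv2.imwrite('pics/s1c.png',cv2.resize(im[170:290,220:360],None,fx=5,fy=5,interpolation=cv2.INTER_CUBIC))
E
```

```text
t 8.93 p [0.5706 0.0026 0.2268] yaw -150.76 F [ 0.3 -0.1 -0.5] M [ 0.01  0.01 -0.03] w 0.0342 q6 139.1
```

View pics/s1c.png

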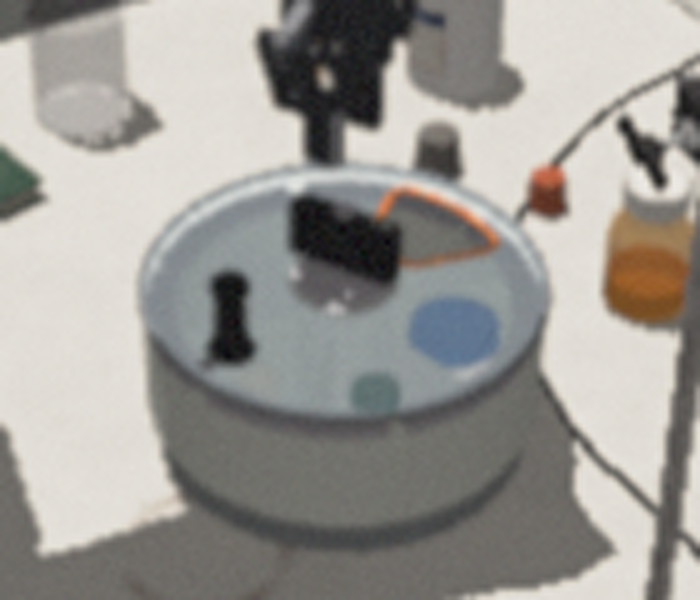

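The scene view shows the knob turned and the cover lifted, with nothing disturbed. From how the TCP drifted, the axis is about (0.572, 0.004). Next is the post.

Call:
step_arm --steps '[{"xyz": [0,0,0],"turn": [0,0,-1],"gripper": 0.2},{"xyz": [0,0,0],"turn": [0,0,-1],"gripper": 0.2},{"xyz": [0,0,0],"turn": [0,0,-1],"gripper": 0.2},{"xyz": [0,0,0],"turn": [0,0,-1],"gripper": 0.2},{"xyz": [0,0,0],"turn": [0,0,-1],"gripper": 0.2},{"xyz": [0,0,0],"turn": [0,0,-1],"gripper": 0.2},{"xyz": [0,0,0],"turn": [0,0,-1],"gripper": 0.2},{"xyz": [0,0,0],"turn": [0,0,-1],"gripper": 0.2},{"xyz": [0,0,0],"turn": [0,0,-1],"gripper": 0.2},{"xyz": [0,0,0],"turn": [0,0,-1],"gripper": 0.2},{"xyz": [0,0,0],"turn": [0,0,-1],"gripper": 0.2},{"xyz": [0,0,0],"turn": [0,0,-1],"gripper": 0.2},{"xyz": [0,0,0],"turn": [0,0,-1],"gripper": 0.2},{"xyz": [0,0,0],"turn": [0,0,-1],"gripper": 0.2},{"xyz": [0,0,0],"turn": [0,0,-1],"gripper": 0.2},{"xyz": [0,0,0],"turn": [0,0,-1],"gripper": 0.2},{"xyz": [0,0,0],"turn": [0,0,-0.5],"gripper": 0.2}]'

```text
time_s: 10.4
position: [0.57, 0.0029, 0.2246]
tool_rot: [[0.261, -0.965, -0.003], [-0.965, -0.261, 0.0], [-0.001, 0.002, -1.0]]
ft_force: [0.1, 0.1, 1.2]
grip_width: 0.0512
```

Call:
step_arm --steps '[{"xyz": [0,0.5,0],"turn": [0,0,0],"gripper": 0.2},{"xyz": [0,0.5,0],"turn": [0,0,0],"gripper": 0.2},{"xyz": [0,0.5,0],"turn": [0,0,0],"gripper": 0.2},{"xyz": [-0.02,0.57,0],"turn": [0,0,0],"gripper": 0.2},{"xyz": [0,0,0],"turn": [0,0,0],"gripper": 0.2},{"xyz": [0,0,0],"turn": [0,0,0],"gripper": 0.2}]'

```text
time_s: 10.9
position: [0.4895, -0.0177, 0.2255]
tool_rot: [[0.256, -0.967, -0.001], [-0.967, -0.256, 0.0], [-0.001, 0.001, -1.0]]
ft_force: [0.2, -0.4, 0.3]
grip_width: 0.0517
```

```bash
python3 s.py; python3 - <<'E'
from h import *
im,d=snap('scene','scene2'); im=cv2.imread('pics/scene2.png')
print(proj('scene',[.4902,-.0177,.166]))
cv2.imwrite('pics/s2c.png',cv2.resize(im[150:270,210:350],None,fx=5,fy=5,interpolation=cv2.INTER_CUBIC))
E
```

```text
t 10.9 p [ 0.4895 -0.0177  0.2255] yaw -75.17 F [ 0.2 -0.4  0.3] M [-0.02 -0.02  0.02] w 0.0517 q6 59.2
(np.float64(264.95154553131664), np.float64(224.6727970769642))
```

View pics/s2c.png

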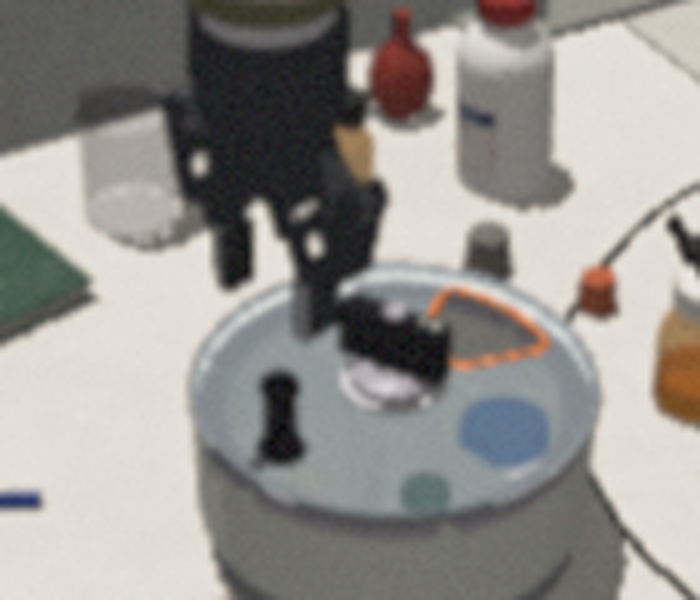

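The predicted post head (275,373) matches the image (280,375). Descending and gripping.

Call:
step_arm --steps '[{"xyz": [0,0,0.5],"turn": [0,0,0],"gripper": 0.2},{"xyz": [0,0,0.5],"turn": [0,0,0],"gripper": 0.2},{"xyz": [0,0,0.5],"turn": [0,0,0],"gripper": 0.2},{"xyz": [0,0,0.45],"turn": [0,0,0],"gripper": 0.2},{"xyz": [0,0,0],"turn": [0,0,0],"gripper": 0.2},{"xyz": [0,0,0],"turn": [0,0,0],"gripper": -1},{"xyz": [0,0,0],"turn": [0,0,0],"gripper": -1},{"xyz": [0,0,0],"turn": [0,0,0],"gripper": -1},{"xyz": [0,0,0],"turn": [0,0,0],"gripper": -1},{"xyz": [0,0,0],"turn": [0,0,0],"gripper": -1},{"xyz": [0,0,0],"turn": [0,0,0],"gripper": -1},{"xyz": [0,0,0],"turn": [0,0,0],"gripper": -1}]' --squeeze 30

```text
time_s: 11.95
position: [0.4907, -0.0177, 0.1486]
tool_rot: [[0.257, -0.966, 0.002], [-0.966, -0.257, -0.0], [0.001, -0.002, -1.0]]
ft_force: [2.5, -0.4, 2.1]
grip_width: 0.0198
```

```bash
python3 s.py
```

```text
t 11.95 p [ 0.4907 -0.0177  0.1486] yaw -75.12 F [ 2.5 -0.4  2.1] M [-0.02 -0.33  0.04] w 0.0198 q6 59.2
```

Grip is good (19.8 mm). I'll swing 60° clockwise about the axis: 15 rows of 4° each.

Call:
step_arm --steps '[{"xyz": [-0.1465,-0.0051,0],"turn": [0,0,0.8727],"gripper": -1},{"xyz": [-0.1465,-0.0051,0],"turn": [0,0,0.8727],"gripper": -1},{"xyz": [-0.1465,-0.0051,0],"turn": [0,0,0.8727],"gripper": -1},{"xyz": [0,0,0],"turn": [0,0,0],"gripper": -1}]'

```text
time_s: 12.28
position: [0.4879, 0.0004, 0.1486]
tool_rot: [[0.049, -0.999, 0.002], [-0.999, -0.049, -0.0], [0.0, -0.002, -1.0]]
ft_force: [4.0, 0.5, 1.7]
grip_width: 0.02
```

```bash
python3 s.py
```

```text
t 12.28 p [4.879e-01 4.000e-04 1.486e-01] yaw -87.22 F [4.  0.5 1.7] M [ 0.01 -0.4  -0.09] w 0.02 q6 73.3
```

It moves freely. Twelve more rows.

Call:
step_arm --steps '[{"xyz": [-0.1465,-0.0051,0],"turn": [0,0,0.8727],"gripper": -1},{"xyz": [-0.1465,-0.0051,0],"turn": [0,0,0.8727],"gripper": -1},{"xyz": [-0.1465,-0.0051,0],"turn": [0,0,0.8727],"gripper": -1},{"xyz": [-0.1465,-0.0051,0],"turn": [0,0,0.8727],"gripper": -1},{"xyz": [-0.1465,-0.0051,0],"turn": [0,0,0.8727],"gripper": -1},{"xyz": [-0.1465,-0.0051,0],"turn": [0,0,0.8727],"gripper": -1},{"xyz": [-0.1465,-0.0051,0],"turn": [0,0,0.8727],"gripper": -1},{"xyz": [-0.1465,-0.0051,0],"turn": [0,0,0.8727],"gripper": -1},{"xyz": [-0.1465,-0.0051,0],"turn": [0,0,0.8727],"gripper": -1},{"xyz": [-0.1465,-0.0051,0],"turn": [0,0,0.8727],"gripper": -1},{"xyz": [-0.1465,-0.0051,0],"turn": [0,0,0.8727],"gripper": -1},{"xyz": [-0.1465,-0.0051,0],"turn": [0,0,0.8727],"gripper": -1},{"xyz": [0,0,0],"turn": [0,0,0],"gripper": -1},{"xyz": [0,0,0],"turn": [0,0,0],"gripper": -1}]'

```text
time_s: 13.45
position: [0.5122, 0.0635, 0.1484]
tool_rot: [[-0.706, -0.709, 0.0], [-0.709, 0.706, -0.0], [-0.0, -0.0, -1.0]]
ft_force: [1.1, 1.8, 5.6]
grip_width: 0.0197
```

```bash
python3 s.py
```

```text
t 13.45 p [0.5122 0.0635 0.1484] yaw -134.88 F [1.1 1.8 5.6] M [ 0.08 -0.06  0.05] w 0.0197 q6 128.8
```

Call:
step_arm --steps '[{"xyz": [0,0,0],"turn": [0,0,0],"gripper": 0.1},{"xyz": [0,0,0],"turn": [0,0,0],"gripper": 0.1},{"xyz": [0,0,0],"turn": [0,0,0],"gripper": 0.1},{"xyz": [0,0,0],"turn": [0,0,0],"gripper": 0.1},{"xyz": [0,0,0],"turn": [0,0,0],"gripper": 0.1},{"xyz": [0,0,-0.5],"turn": [0,0,0],"gripper": 0.1},{"xyz": [0,0,-0.5],"turn": [0,0,0],"gripper": 0.1},{"xyz": [0,0,-0.5],"turn": [0,0,0],"gripper": 0.1},{"xyz": [0,0,-0.6],"turn": [0,0,0],"gripper": 0.1},{"xyz": [0,0,0],"turn": [0,0,0],"gripper": 0.1}]'

```text
time_s: 14.28
position: [0.5134, 0.0634, 0.2361]
tool_rot: [[-0.708, -0.706, 0.007], [-0.706, 0.708, -0.001], [-0.005, -0.006, -1.0]]
ft_force: [-0.1, -0.7, 1.2]
grip_width: 0.0469
```

```bash
python3 s.py; python3 - <<'E'
from h import *
im,d=snap('scene','scene3'); im=cv2.imread('pics/scene3.png')
print(proj('scene',[.5122,.0635,.166]))
cv2.imwrite('pics/s3c.png',cv2.resize(im[150:270,210:350],None,fx=5,fy=5,interpolation=cv2.INTER_CUBIC))
E
```

```text
t 14.28 p [0.5134 0.0634 0.2361] yaw -135.08 F [-0.1 -0.7  1.2] M [-0.01 -0.   -0.03] w 0.0469 q6 129.0
(np.float64(258.10321265100833), np.float64(205.85316075416065))
```

View pics/s3c.png

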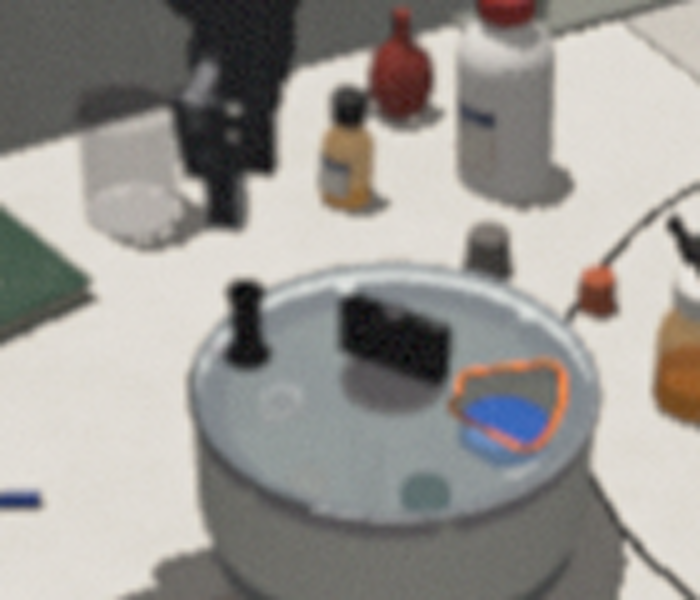

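The opening is over the blue cap. Going back to the knob: turn to yaw −149.6, then shift.

Call:
step_arm --steps '[{"xyz": [0,0,0],"turn": [0,0,1],"gripper": 0.1},{"xyz": [0,0,0],"turn": [0,0,1],"gripper": 0.1},{"xyz": [0,0,0],"turn": [0,0,1.0],"gripper": 0.1},{"xyz": [0,0,0],"turn": [0,0,0.18],"gripper": 0.1},{"xyz": [0,0,0],"turn": [0,0,0],"gripper": 0.1},{"xyz": [0,0,0],"turn": [0,0,0],"gripper": 0.1}]'

```text
time_s: 14.83
position: [0.5119, 0.0636, 0.2315]
tool_rot: [[-0.862, -0.507, -0.001], [-0.507, 0.862, 0.0], [0.001, 0.001, -1.0]]
ft_force: [0.0, -0.2, 0.3]
grip_width: 0.0469
```

```bash
python3 s.py;  python3 - <<'E'
from h import *
o=env.observe(); print((o['tool_rot'].T@(np.array([.572,.004,.154])-o['position'])/.04).round(3))
E
```

```text
t 14.83 p [0.5119 0.0636 0.2315] yaw -149.56 F [ 0.  -0.2  0.3] M [ 0.   -0.01 -0.01] w 0.0469 q6 143.5
[-0.543 -2.046  1.936]
```

Call:
step_arm --steps '[{"xyz": [-0.13,-0.51,0],"turn": [0,0,0],"gripper": 0.1},{"xyz": [-0.13,-0.51,0],"turn": [0,0,0],"gripper": 0.1},{"xyz": [-0.14,-0.51,0],"turn": [0,0,0],"gripper": 0.1},{"xyz": [-0.14,-0.51,0],"turn": [0,0,0],"gripper": 0.1},{"xyz": [0,0,0],"turn": [0,0,0],"gripper": 0.1},{"xyz": [0,0,0.5],"turn": [0,0,0],"gripper": 0.1},{"xyz": [0,0,0.5],"turn": [0,0,0],"gripper": 0.1},{"xyz": [0,0,0.5],"turn": [0,0,0],"gripper": 0.1},{"xyz": [0,0,0.43],"turn": [0,0,0],"gripper": 0.1},{"xyz": [0,0,0],"turn": [0,0,0],"gripper": 0.1},{"xyz": [0,0,0],"turn": [0,0,0],"gripper": 0.1}]'

```text
time_s: 15.75
position: [0.5715, 0.0043, 0.1546]
tool_rot: [[-0.863, -0.506, -0.002], [-0.506, 0.863, 0.0], [0.001, 0.001, -1.0]]
ft_force: [0.5, 0.5, 1.1]
grip_width: 0.047
```

Call:
step_arm --steps '[{"xyz": [0,0,0],"turn": [0,0,0],"gripper": -1},{"xyz": [0,0,0],"turn": [0,0,0],"gripper": -1},{"xyz": [0,0,0],"turn": [0,0,0],"gripper": -1},{"xyz": [0,0,0],"turn": [0,0,0],"gripper": -1},{"xyz": [0,0,0],"turn": [0,0,0],"gripper": -1},{"xyz": [0,0,0],"turn": [0,0,0],"gripper": -1},{"xyz": [0,0,0],"turn": [0,0,0],"gripper": -1},{"xyz": [0,0,0],"turn": [0,0,0],"gripper": -1}]' --squeeze 60

```text
time_s: 16.42
position: [0.5726, 0.0041, 0.1559]
tool_rot: [[-0.863, -0.505, 0.003], [-0.505, 0.863, -0.0], [-0.002, -0.002, -1.0]]
ft_force: [2.8, 2.1, 5.3]
grip_width: 0.0148
```

```bash
python3 s.py
```

```text
t 16.42 p [0.5726 0.0041 0.1559] yaw -149.67 F [2.8 2.1 5.3] M [ 0.24 -0.11  0.12] w 0.0148 q6 138.2
```

Call:
step_arm --steps '[{"xyz": [0,0,0.012],"turn": [0,0,-1],"gripper": -1},{"xyz": [0,0,0.012],"turn": [0,0,-1],"gripper": -1},{"xyz": [0,0,0.012],"turn": [0,0,-1],"gripper": -1},{"xyz": [0,0,0.012],"turn": [0,0,-1],"gripper": -1},{"xyz": [0,0,0.012],"turn": [0,0,-1],"gripper": -1},{"xyz": [0,0,0.012],"turn": [0,0,-1],"gripper": -1},{"xyz": [0,0,0.012],"turn": [0,0,-1],"gripper": -1},{"xyz": [0,0,0.012],"turn": [0,0,-1],"gripper": -1},{"xyz": [0,0,0],"turn": [0,0,0],"gripper": -1}]'

```text
time_s: 17.17
position: [0.5726, 0.0042, 0.1521]
tool_rot: [[-0.387, -0.922, 0.003], [-0.922, 0.387, 0.0], [-0.001, -0.003, -1.0]]
ft_force: [3.2, 2.5, 4.1]
grip_width: 0.0147
```

```bash
python3 s.py
```

```text
t 17.17 p [0.5726 0.0042 0.1521] yaw -112.77 F [3.2 2.5 4.1] M [ 0.18 -0.2   0.27] w 0.0147 q6 101.3
```

Call:
step_arm --steps '[{"xyz": [0,0,0.012],"turn": [0,0,-1],"gripper": -1},{"xyz": [0,0,0.012],"turn": [0,0,-1],"gripper": -1},{"xyz": [0,0,0.012],"turn": [0,0,-1],"gripper": -1},{"xyz": [0,0,0.012],"turn": [0,0,-1],"gripper": -1},{"xyz": [0,0,0.012],"turn": [0,0,-1],"gripper": -1},{"xyz": [0,0,0.012],"turn": [0,0,-1],"gripper": -1},{"xyz": [0,0,0.012],"turn": [0,0,-1],"gripper": -1},{"xyz": [0,0,0.012],"turn": [0,0,-0.8],"gripper": -1},{"xyz": [0,0,0],"turn": [0,0,0],"gripper": -1}]'

```text
time_s: 17.92
position: [0.5725, 0.0041, 0.1496]
tool_rot: [[0.224, -0.975, 0.004], [-0.975, -0.224, -0.0], [0.001, -0.004, -1.0]]
ft_force: [-3.5, 3.7, 15.5]
grip_width: 0.0147
```

```bash
python3 s.py
```

```text
t 17.92 p [0.5725 0.0041 0.1496] yaw -77.08 F [-3.5  3.7 15.5] M [0.52 0.32 0.06] w 0.0147 q6 65.6
```

Call:
step_arm --steps '[{"xyz": [0,0,0],"turn": [0,0,-0.4],"gripper": -1},{"xyz": [0,0,0],"turn": [0,0,-0.2],"gripper": -1},{"xyz": [0,0,0],"turn": [0,0,0],"gripper": -1}]'

```text
time_s: 18.17
position: [0.5725, 0.0042, 0.1496]
tool_rot: [[0.267, -0.964, 0.004], [-0.964, -0.268, -0.0], [0.001, -0.003, -1.0]]
ft_force: [-3.8, 2.2, 15.7]
grip_width: 0.0148
```

```bash
python3 s.py; python3 - <<'E'
from h import *
im,d=snap('scene','scene4'); im=cv2.imread('pics/scene4.png')
cv2.imwrite('pics/s4c.png',cv2.resize(im[150:270,210:350],None,fx=5,fy=5,interpolation=cv2.INTER_CUBIC))
E
```

```text
t 18.17 p [0.5725 0.0042 0.1496] yaw -74.48 F [-3.8  2.2 15.7] M [ 0.42  0.39 -0.2 ] w 0.0148 q6 63.0
```

View pics/s4c.png

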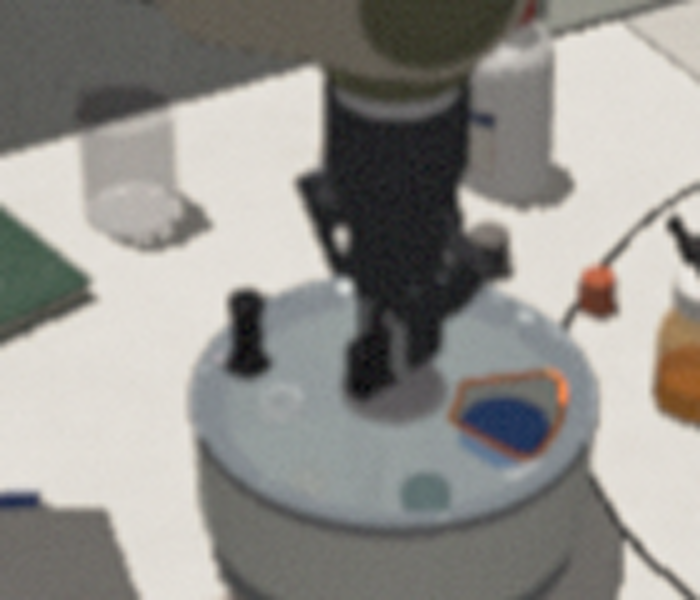

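The cover is lower and the pin appears to be seated. I'll keep turning until a firm stop.

Call:
step_arm --steps '[{"xyz": [0,0,0],"turn": [0,0,-0.4],"gripper": -1},{"xyz": [0,0,0],"turn": [0,0,0],"gripper": -1},{"xyz": [0,0,0],"turn": [0,0,0],"gripper": -1}]'

```text
time_s: 18.47
position: [0.5724, 0.0042, 0.1496]
tool_rot: [[0.296, -0.955, 0.004], [-0.955, -0.296, -0.0], [0.001, -0.004, -1.0]]
ft_force: [-3.8, 3.8, 15.4]
grip_width: 0.0151
```

```bash
python3 s.py
```

```text
t 18.47 p [0.5724 0.0042 0.1496] yaw -72.77 F [-3.8  3.8 15.4] M [ 0.15  0.36 -0.92] w 0.0151 q6 61.3
```

Firm stop at −0.92 N m, at the same yaw as the original home stop. Release, rise, retreat.

Call:
step_arm --steps '[{"xyz": [0,0,0],"turn": [0,0,0],"gripper": 0},{"xyz": [0,0,0],"turn": [0,0,0],"gripper": 0},{"xyz": [0,0,0],"turn": [0,0,0],"gripper": 0},{"xyz": [0,0,0],"turn": [0,0,0],"gripper": 0},{"xyz": [0,0,0],"turn": [0,0,0],"gripper": 0},{"xyz": [0,0,-0.4],"turn": [0,0,0],"gripper": 0},{"xyz": [0,0,-0.6],"turn": [0,0,0],"gripper": 0},{"xyz": [0,0,-0.7],"turn": [0,0,0],"gripper": 0},{"xyz": [0,0,-0.7],"turn": [0,0,0],"gripper": 0},{"xyz": [0,0,0],"turn": [0,0,0],"gripper": 0}]'

```text
time_s: 19.3
position: [0.5735, 0.0037, 0.2485]
tool_rot: [[0.298, -0.955, 0.009], [-0.955, -0.298, -0.002], [0.004, -0.008, -1.0]]
ft_force: [0.2, 1.1, 0.1]
grip_width: 0.0425
```

Call:
step_arm --steps '[{"xyz": [-0.8,0.35,0],"turn": [0,0,0],"gripper": 0},{"xyz": [-0.8,0.35,0],"turn": [0,0,0],"gripper": 0},{"xyz": [-0.8,0.35,0],"turn": [0,0,0],"gripper": 0},{"xyz": [-0.8,0.35,0],"turn": [0,0,0],"gripper": 0},{"xyz": [-0.8,0.35,0],"turn": [0,0,0],"gripper": 0},{"xyz": [-0.8,0.35,0],"turn": [0,0,0],"gripper": 0},{"xyz": [-0.8,0.35,0],"turn": [0,0,0],"gripper": 0},{"xyz": [-0.8,0.35,0],"turn": [0,0,0],"gripper": 0},{"xyz": [-0.8,0.35,0],"turn": [0,0,0],"gripper": 0},{"xyz": [-0.8,0.35,0],"turn": [0,0,0],"gripper": 0},{"xyz": [-0.8,0.35,0],"turn": [0,0,0],"gripper": 0},{"xyz": [-0.8,0.35,0],"turn": [0,0,0],"gripper": 0},{"xyz": [0,0,0],"turn": [0,0,0],"gripper": 0},{"xyz": [0,0,0],"turn": [0,0,0],"gripper": 0}]'

```text
time_s: 20.47
position: [0.2962, 0.3214, 0.2429]
tool_rot: [[0.301, -0.954, -0.0], [-0.954, -0.301, -0.0], [0.0, 0.0, -1.0]]
ft_force: [1.0, 0.7, 0.2]
grip_width: 0.0428
```

```bash
python3 s.py; python3 - <<'E'
from h import *
snap('top','top5'); im=cv2.imread('pics/top5.png')
cv2.imwrite('pics/t5c.png',cv2.resize(im[140:250,235:345],None,fx=5.4,fy=5.4,interpolation=cv2.INTER_CUBIC))
a=cv2.imread('pics/top0.png').astype(int)
for n,(u,v) in dict(dropper=(166,140),beaker=(142,192),timer=(400,267)).items():
    s=np.s_[v-22:v+22,u-22:u+22]; print(n,np.abs(a[s]-im[s]).mean())
E
sed 's/top0/top5/' m.py > m5.py; python3 m5.py
```

```text
t 20.47 p [0.2962 0.3214 0.2429] yaw -72.49 F [1.  0.7 0.2] M [-0.03  0.02 -0.02] w 0.0428 q6 104.2
dropper 4.233987603305785
beaker 4.174758953168044
timer 4.259641873278237
6116 [0.10485636 0.10816943 0.1115724 ]
enc (0.5710650682449341, 0.003395977895706892) 0.11421295255422592
bar 214 0.1552386961481882 ((0.5707493424415588, 0.0037302374839782715), (0.06680621951818466, 0.01613761857151985), 15.23857307434082)
post 71 [ 0.4896706  -0.01832491  0.15622419]
bar ends [0.60057845 0.0086476  0.157     ] [ 0.53558948 -0.0049334   0.157     ]
post top [ 0.48827745 -0.01809643  0.158     ]
jar [ 0.61511401 -0.04004604  0.1       ]
[0.57098151 0.11536965 0.107     ]
[ 0.57506748 -0.11018505  0.107     ]
[0.68385247 0.00512504 0.107     ]
[0.45754271 0.00194146 0.107     ]
opening 126 [ 0.62007074 -0.04417952] (0.6211169362068176, -0.04703361913561821)
blue 320 [ 0.61499232 -0.0407296 ]
```

View pics/t5c.png

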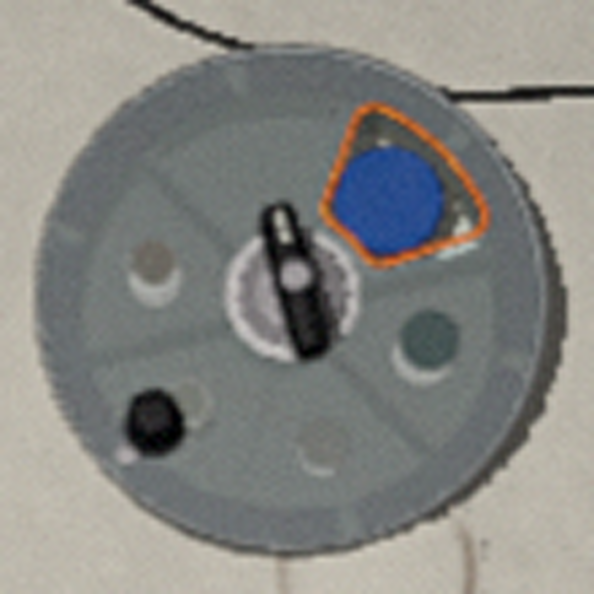

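The opening frames the blue cap and the bar is back at its start position, with its ends at (282,206) and (312,358). The depth in that check was from the old file, so I'll rerun it for height.

```bash
sed 's/top0/top5/g' m.py > m5.py; python3 m5.py | head -5
```

```text
6267 [0.10433431 0.108087   0.11154758]
enc (0.5708068609237671, 0.0034740467090159655) 0.11404683440923691
bar 214 0.15500647822397984 ((0.5699667930603027, 0.0036477819085121155), (0.06549373269081116, 0.016078004613518715), 15.956595420837402)
post 72 [0.51103104 0.06254648 0.1562807 ]
bar ends [0.60057845 0.0086476  0.157     ] [ 0.53558948 -0.0049334   0.157     ]
```

```bash
python3 -c "
from h import *
print(order.close_job())"
```

```text
the job is handed in; nothing more can be done
None
```

The cover is clamped again with its opening over the blue-capped jar, and I handed the job in at about 20.5 s of the 72 s allowed.

- **Thread:** the knob has a left-hand thread. Anticlockwise met 1.8 N m and did not give. Clockwise turned freely, and I backed it off to the outer stop.
- **Cover:** I gripped the post and turned the cover 60° clockwise.
- **Clamping:** I turned the knob anticlockwise until it stopped firmly at about 0.9 N m. The jaw angle was in line with the first stop.

Final checks from the top camera:
- **Opening:** the blue cap sits inside the orange edge.
- **Heights:** the knob and post tops are within 0.3 mm of their starting heights, so the cover is fully down.
- **Bar angle:** it reads 16.0° against 15.2° at the start, which I take as measurement noise.
- **Bench items:** the areas round the dropper bottle, beaker and timer differ from the first picture only by a small, even amount.

Two readings were off along the way. The wrist pressed up with about 15 N as the knob came home, well under the limits. My first run of the final height check used the starting depth data; I reran it with the new data, and those are the heights above.

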